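# Clamp the lid of an anaerobic culture jar

## Task

The culture jar is loaded and its lid is on; now seal it. Swing the clamp bridge over the lid until its end is fully home in the keeper, then screw the black knob down clockwise, letting go and regripping as needed, until it is tight against its stop and the pad presses the lid down. Keep the lid seated and leave the other things on the bench where they are.

Things in the scene. Friction and masses are not known exactly. Their poses are not given: they have to be found in the camera images.
- culture_jar: Clear round jar (96 mm wide, rim 105 mm high) with four petri dishes inside and an aluminium collar with two lugs; it stands firm and does not move. Origin: centre of its underside, z up along the jar's axis. The bridge's hinge pillar stands at y = -78 mm in the jar's frame, the keeper at y = +78 mm. The keeper is a steel C, 98 to 155 mm high, open towards the jar's -x, that takes the free end of the bridge.
- jar_lid: Loose round aluminium lid, 109 mm wide, 9 mm thick, 0.3 kg, resting on the jar's rim with a plug 5 mm deep inside the mouth (1.5 mm play all round). Origin: centre of the plate's underside (105 mm above the bench), z up. A boss 3 mm high, 29 mm wide stands at the centre of its top; a blue-capped vent valve, 14 mm high, stands near the rim, 36 mm from the centre on the side away from where the bridge comes from.
- clamp_bridge (a joint): Angle of the clamp bridge, rad: 0 = across the lid, its end fully home in the keeper, against its stop; grows as the bridge is swung open, counterclockwise seen from above, to 1.3 at most. Upright hinge axis. So it closes clockwise, towards the jar's +x. It stays where it is left (friction 0.1 N m). The bridge is a steel bar 18 mm wide, from 132.5 to 146.5 mm above the bench, reaching 158 mm from the hinge.
- bridge_hinge (a point): Point on the bridge's upright hinge axis, at the bar's mid-height, 139.5 mm above the bench. A bolt head tops it at 151.5 mm.
- bridge_end (a point): Free end of the bridge bar, at its mid-height, 158 mm from the hinge; its y axis points from the hinge along the bar.
- clamp_knob (a joint): Turn of the clamp knob, rad, growing clockwise seen from above (tightening); starts at 2 to 4. Each rad lowers knob, screw and pad 0.8 mm (5 mm a turn). With the bridge home the pad meets the lid's boss at about 10, then its spring (6 N/mm) is pressed; the stop, where the knob's shoulder meets the bridge, is at 12.5; the other end is at -1.5. Friction 0.05 N m; it stays where it is left.
- knob_grip (a point): Point to grip on the axis of the black ribbed round knob on the bridge, 78 mm from the hinge; with the bridge home it is over the jar's axis. The knob is 39 mm wide, 32 mm high: its top 10 mm above this point, its underside 22 mm below. The point is 180.5 mm above the bench at knob value 0, 170.5 mm at 12.5; the bar's top is 34 mm under it at 0, 24 mm at 12.5. A white line on top shows its turn.
- pressure_pad: Round rubber-faced pad, 22 mm wide, at the foot of the screw under the bridge. Origin: centre of its underside, 125 mm above the bench at knob value 0 (8 mm above the boss of the lid).
- spare_dish: Lidded petri dish lying on the bench in front of the jar, 71 mm wide, 15 mm high. Bystander. Origin: centre of its underside.
- marker: Green and white marker pen lying on the bench, 135 mm long. Bystander. Origin: centre of its underside.
- timer: White bench timer lying on its back, 77 x 77 x 21 mm. Bystander. Origin: centre of its underside.
- amber_bottle: Amber reagent bottle with a blue cap, 56 mm wide, 105 mm high. Bystander. Origin: centre of its underside.
- autoclave_tape: Roll of beige tape lying flat, 104 mm wide, 25 mm high. Bystander. Origin: centre of its underside.
- spatula: Steel spatula with a wooden handle, 205 mm long, lying on the bench. Bystander. Origin: centre of its underside.
Mind the look-alikes: they are no part of the job. What is shaped like the jar_lid but brown or pink is not meant.

How it is judged:
By the outcome, as a careful person would: the job done as asked, in the order asked, and still so for the second after the job is handed in, with the robot touching nothing.
It also fails if it takes over 72 s, if anything falls off the work surface, if the arm or the gripper's body presses on something with over 40 N, if the wrist force passes 120 N, or if a joint passes its speed limit or range.

## Robot

A 6-joint arm with a two-finger parallel gripper is mounted at the origin on a cart in front of the work surface, level with it; the furniture and walls round the work are solid. World frame = base frame: x ahead of the robot, y to its left, z up, the work surface at z = 0. Lengths are in m, angles in rad, forces in N, time in s.
With the tool pointing down it reaches from about 0.35 to 0.775 m from the base axis. Payload 5.5 kg.
Tool frame: the origin (TCP) lies midway between the tips of the shut fingers; the grasp point (between the pads) lies 19 mm behind it; z points along the fingers, x is the direction in which the jaws open and shut, and the axes are right-handed (so a half turn about z gives the same grasp; the last joint's range is limited). The gripper opens to 85 mm and grips with 20 to 120 N. Pads are 22 mm wide; open, the fingers measure 114 mm over their backs; the gripper's body (76 mm by 85 mm) begins 54 mm behind the grasp point. The pads swing forward as they close: fully open they stand 13 mm farther back than shut.
Start: joints at [-1.448, 0.313, 0.046, 1.304, 0, 1.431], TCP at [0.149, -0.555, 0.206] pointing down, gripper open.
Joint ranges: [-2.76, 2.76], [-0.86, 1.69], [-1.03, 1.26], [-2.2, 2.34], [-1.47, 1.5], [-3.14, 3.14]. Speed limits (rad/s): [2.57, 2.57, 3.14, 3.14, 3.14, 3.14].

## Interface

Orientations are given as a unit quaternion [w, x, y, z].
In Python, from workcell import env gives the robot as it stands.
- The arm moves only by the tool servo_tool, never from a script. Its argument "targets" is a list of rows, each an object with "xyz": the shift along the tool's x, y, z in m, a list of three; "twist": the turn, a rotation vector about the tool's x, y, z in rad, a list of three; "jaw": the opening, from 0 (shut) to 1 (fully open). A call has 1 to 12 rows; each row is the pose to reach, as a shift and turn from the pose commanded when the call began, along the tool's axes at that moment; what a row does not reach only later rows make up. A row lasts 1/12 s, in which the tool goes at most 41.7 mm and 7.16 degrees, less where a joint would pass 70% of its speed; a pose out of reach is approached as far as the arm can. A call with a gripper value outside its range is refused whole. The fingers move at their own pace and stop on an object; "squeeze" is the grip in N (left out, the last holds). Time passes only in rows, so rows that repeat a pose let the fingers close. It gives the time, the measured TCP pose, the force and the opening at its end, in the units of the state.
- env.get_state(): the state, without advancing time (a new reading comes with each control period).
- env.read_camera(name): name is "scene" or "side" or "wrist"; returns a dict with "color" (384x512x3 uint8, red, green, blue), "depth" (384x512 float32, m along the optical axis (not along the pixel's ray), 0 where there is no reading), "fx", "fy", "cx", "cy" (pixels), "eye" and "attitude" of the camera in the world. Camera axes: x right, y down, z forward; pixel columns grow to the right and rows downward; lengths in m; the calibration is good to about 2 mm. A picture is of the moment at which its call begins.
- env.hand_in(): hands the job in, once; it reports no verdict.
The state is a dict: "clock": time; "joint_pos": joint angles; "qvel": joint speeds; "tau": joint torques, N m; "tcp_pos": TCP position; "orientation": TCP orientation; "wrist_force": force on the tool from outside, world axes, zero at the start; "ft_torque": the same for the moment, N m; "finger_gap": finger opening in m.
Only numpy, scipy, OpenCV 4.12 (cv2) and the standard library are available. Lean on these libraries where they do the work, as an engineer would, in place of code of your own. Each camera call takes 0.05 s, during which the arm holds its last target. There are 200 camera calls.

## Working session

There is one attempt and no reset: what is moved stays moved. The work goes in short steps, Python scripts to look and compute and a tool call to move; the robot and the scene stay as the last step left them, time stands still between calls to the robot, and variables do not carry over. Pictures are saved under pics/ and viewed, about 8 in all and at most 12, crops included, and the job is handed in when it is done.

Besides the shell and the picture viewer there is one more tool, called after "Request:" as a command line: name --argument value ..., lists and objects as JSON in quotes. servo_tool: Moves the arm, as the interface text tells. Its arguments: {"type":"object","properties":{"targets":{"type":"array","items":{"type":"object","properties":{"xyz":{"type":"array","items":{"type":"number"}},"twist":{"type":"array","items":{"type":"number"}},"jaw":{"type":"number"}}}},"squeeze":{"type":"number"}},"required":["targets"]}

```bash
mkdir -p pics; cat > h.py <<'E'
import numpy as np, cv2
from workcell import env
from scipy.spatial.transform import Rotation as R
def rot(q): return R.from_quat([q[1],q[2],q[3],q[0]]).as_matrix()
def cam(n):
    c=env.read_camera(n); a=np.array(c["attitude"],float)
    c["R"]=rot(a) if a.size==4 else a.reshape(3,3); c["eye"]=np.array(c["eye"]); return c
def plane(c,u,v,z):
    d=c["R"]@np.array([(u-c["cx"])/c["fx"],(v-c["cy"])/c["fy"],1]); return c["eye"]+d*(z-c["eye"][2])/d[2]
def cloud(c):
    v,u=np.mgrid[:384,:512]; z=c["depth"]
    p=np.stack([(u-c["cx"])/c["fx"]*z,(v-c["cy"])/c["fy"]*z,z],-1); return p@c["R"].T+c["eye"]
def save(c,n): cv2.imwrite("pics/"+n,c["color"][:,:,::-1])
E
python3 - <<'E'
from h import *
ims=[]
for n in("scene","side"):
    c=cam(n); ims.append(c["color"][:,:,::-1]); np.save(n+".npy",cloud(c)); np.save(n+"_c.npy",c["color"])
    print(n,c["eye"],c["R"].round(3).tolist(),c["fx"])
cv2.imwrite("pics/scene.png",ims[0]);cv2.imwrite("pics/side.png",ims[1])
s=env.get_state();print({k:np.round(v,3) for k,v in s.items()})
E
```

```text
scene [-0.17591538  0.56683281  0.87076029] [[-0.611, -0.507, 0.608], [-0.792, 0.388, -0.472], [0.004, -0.77, -0.638]] 427.8853269377207
side [ 0.32965463 -0.72690451  0.82222797] [[0.97, -0.16, 0.185], [-0.245, -0.65, 0.719], [0.005, -0.743, -0.67]] 351.1202749904595
{'clock': np.float64(0.1), 'joint_pos': array([-1.448,  0.314,  0.045,  1.304,  0.   ,  1.431]), 'qvel': array([-0.001, -0.002,  0.004, -0.001, -0.   ,  0.   ]), 'tau': array([ 2.0000e-03, -4.8173e+01,  2.9924e+01,  1.3000e-02, -0.0000e+00,
        0.0000e+00]), 'tcp_pos': array([ 0.149, -0.555,  0.205]), 'orientation': array([-0.001,  0.794, -0.608, -0.001]), 'wrist_force': array([ 0.25 , -0.142,  0.684]), 'ft_torque': array([ 0.006, -0.027,  0.034]), 'finger_gap': np.float64(0.085)}
```

View pics/scene.png

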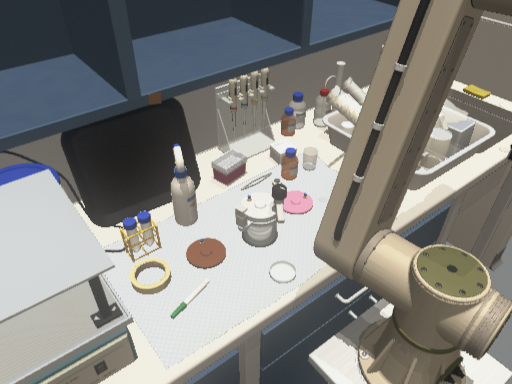

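View pics/side.png

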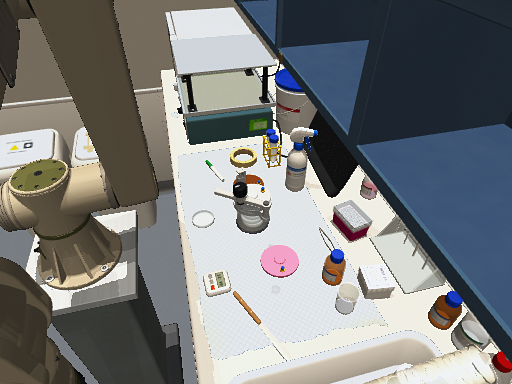

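The jar is at about (260,222) in the scene view and (252,212) in the side view. The black knob is at (279,188) and (240,188), so the bridge is swung well open. Next I'll enlarge both views and measure.

```bash
python3 - <<'E'
from h import *
out=[]
for n,(u0,v0) in (("scene",(215,165)),("side",(200,155))):
    p=np.load(n+".npy"); c=np.load(n+"_c.npy")
    out.append(cv2.resize(c[v0:v0+95,u0:u0+95,::-1],(400,400),interpolation=cv2.INTER_CUBIC)[:, :])
    q=p[v0:v0+95,u0:u0+95].reshape(-1,3); k=c[v0:v0+95,u0:u0+95].reshape(-1,3).astype(int)
    dark=(k.max(1)<60)&(q[:,2]>.12)&(q[:,2]<.21)
    print(n,"knob",dark.sum(),q[dark].mean(0),q[dark].min(0),q[dark].max(0))
    t=dark&(q[:,2]>np.percentile(q[dark,2],95)-.006); print(" top",t.sum(),q[t].mean(0),(q[t].min(0)+q[t].max(0))/2)
    for a,b in((.11,.118),(.132,.15)):
        m=(q[:,2]>a)&(q[:,2]<b)&~dark; 
        if m.sum(): print(a,m.sum(),q[m].mean(0).round(3),q[m].min(0).round(3),q[m].max(0).round(3))
cv2.imwrite("pics/crop.png",np.hstack(out))
E
```

```text
<stdin>:8: RuntimeWarning: Mean of empty slice.
  ret = um.true_divide(
Traceback (most recent call last):
ValueError: zero-size array to reduction operation minimum which has no identity
```

```bash
python3 - <<'E'
from h import *
out=[]
for n,(u0,v0),pts in (("scene",(215,165),[(279,188),(260,203),(260,240),(206,253),(290,205)]),("side",(200,155),[(240,188),(258,196),(279,258),(225,194)])):
    p=np.load(n+".npy"); c=np.load(n+"_c.npy")
    out.append(cv2.resize(c[v0:v0+95,u0:u0+95,::-1],(400,400),interpolation=cv2.INTER_CUBIC))
    for u,v in pts: print(n,u,v,p[v,u].round(3),c[v,u])
cv2.imwrite("pics/crop.png",np.hstack(out))
E
```

```text
scene 279 188 [ 0.463 -0.015  0.187] [88 84 82]
scene 260 203 [0.51  0.008 0.116] [241 241 234]
scene 260 240 [0.467 0.041 0.029] [143 140 134]
scene 206 253 [0.526 0.179 0.017] [154 109  88]
scene 290 205 [ 0.538 -0.134  0.015] [238 174 197]
side 240 188 [ 0.466 -0.028  0.186] [27 26 28]
side 258 196 [0.525 0.004 0.114] [243 243 239]
side 279 258 [ 0.546 -0.158  0.017] [243 161 201]
side 225 194 [0.428 0.    0.147] [229 222 205]
```

View pics/crop.png

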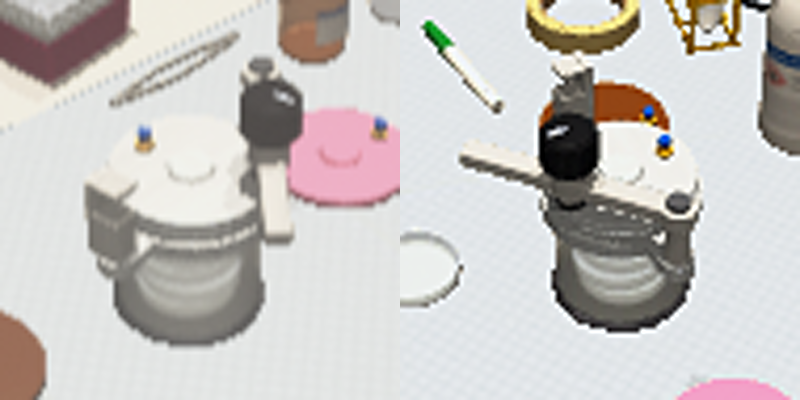

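```bash
python3 - <<'E'
from h import *
for n,P in(("side",{"hinge":(266.5,202,.1515),"keeper":(240,173,.155),"end":(215.5,191,.1465),"valve":(262.5,188.5,.128),"knobtop":(241,184,.187),"boss":(250,195.5,.117)}),("scene",{"hinge":(277,180,.1515),"keeper":(241,210,.155),"valve":(249,196,.128),"knobtop":(280,185,.187),"boss":(260,204,.117)})):
    c=cam(n); pc=np.load(n+".npy")
    for k,(u,v,z) in P.items(): print(n,k,plane(c,u,v,z).round(3), pc[int(v),int(u)].round(3))
    # lid-plane points -> circle
    q=pc.reshape(-1,3); m=(abs(q[:,2]-.114)<.0025)&(np.hypot(q[:,0]-.53,q[:,1])<.1)
    (x,y),r=cv2.minEnclosingCircle(q[m][:,:2].astype(np.float32)); print("lid",m.sum(),x,y,r)
    m=(q[:,2]>.180)&(q[:,2]<.2)&(np.hypot(q[:,0]-.47,q[:,1])<.06)
    (x,y),r=cv2.minEnclosingCircle(q[m][:,:2].astype(np.float32)); print("knob",m.sum(),x,y,r,q[m][:,2].max())
    m=(q[:,2]>.141)&(q[:,2]<.16)&(np.hypot(q[:,0]-.5,q[:,1])<.13); 
    r=cv2.minAreaRect(q[m][:,:2].astype(np.float32));print("high",m.sum(),cv2.boxPoints(r).round(3).tolist())
E
```

```text
side hinge [ 0.532 -0.063  0.151] [ 0.53  -0.064  0.152]
side keeper [0.487 0.072 0.155] [0.488 0.078 0.15 ]
side end [0.404 0.02  0.146] [0.403 0.022 0.145]
side valve [0.543 0.018 0.128] [0.542 0.021 0.128]
side knobtop [ 0.472 -0.013  0.187] [ 0.472 -0.014  0.187]
side boss [0.502 0.009 0.117] [0.503 0.013 0.115]
lid 317 0.5164313912391663 0.00552874431014061 0.07884116470813751
knob 118 0.4654386639595032 -0.02005959302186966 0.019701316952705383 0.1907926205782644
high 359 [[0.3970000147819519, 0.023000000044703484], [0.5049999952316284, -0.10199999809265137], [0.6000000238418579, -0.019999999552965164], [0.49300000071525574, 0.10499999672174454]]
scene hinge [ 0.526 -0.064  0.151] [ 0.526 -0.064  0.152]
scene keeper [0.482 0.092 0.155] [0.485 0.09  0.152]
scene valve [0.54  0.022 0.128] [0.541 0.022 0.127]
scene knobtop [ 0.47  -0.025  0.187] [ 0.469 -0.024  0.189]
scene boss [0.506 0.011 0.117] [0.506 0.011 0.117]
lid 641 0.5024130344390869 0.0226296316832304 0.06534156203269958
knob 129 0.46386972069740295 -0.015863683074712753 0.020505521446466446 0.18954303048442644
high 287 [[0.3919999897480011, 0.027000000700354576], [0.49300000071525574, -0.0989999994635582], [0.5929999947547913, -0.017999999225139618], [0.492000013589859, 0.10700000077486038]]
```

The two views agree:
- The hinge is at about (0.528, -0.064).
- The jar axis (boss) is at about (0.505, 0.011).
- The knob is at about (0.465, -0.019).
- The bridge is about 0.67 rad open.

Plan: wind joint 6 back while travelling to a point above the knob, grip it, swing the bridge along its arc, then screw it down.

Request:
servo_tool --targets '[{"xyz": [-0.03,-0.03,-0.04],"twist": [0,0,-0.12],"jaw": 1},{"xyz": [-0.06,-0.06,-0.05],"twist": [0,0,-0.24],"jaw": 1},{"xyz": [-0.09,-0.09,-0.05],"twist": [0,0,-0.36],"jaw": 1},{"xyz": [-0.12,-0.12,-0.05],"twist": [0,0,-0.48],"jaw": 1},{"xyz": [-0.15,-0.15,-0.05],"twist": [0,0,-0.6],"jaw": 1},{"xyz": [-0.18,-0.18,-0.05],"twist": [0,0,-0.72],"jaw": 1},{"xyz": [-0.21,-0.21,-0.05],"twist": [0,0,-0.84],"jaw": 1},{"xyz": [-0.24,-0.24,-0.05],"twist": [0,0,-0.96],"jaw": 1},{"xyz": [-0.27,-0.27,-0.05],"twist": [0,0,-1.08],"jaw": 1},{"xyz": [-0.3,-0.3,-0.05],"twist": [0,0,-1.2],"jaw": 1},{"xyz": [-0.33,-0.33,-0.05],"twist": [0,0,-1.32],"jaw": 1},{"xyz": [-0.36,-0.36,-0.05],"twist": [0,0,-1.44],"jaw": 1}]'

```text
clock: 1.2
tcp_pos: [0.3922, -0.1326, 0.2557]
orientation: [0.0, 0.998, 0.069, 0.0]
wrist_force: [1.2, -1.9, -0.1]
finger_gap: 0.0855
```

```bash
cat >> h.py <<'E'
def st(goal=None):
    s=env.get_state(); M=rot(s["orientation"]); print({k:np.round(s[k],4).tolist() for k in("clock","joint_pos","tcp_pos","orientation","wrist_force","ft_torque","finger_gap")},"yaw",round(float(np.arctan2(M[1,0],M[0,0])),3))
    if goal is not None: print("tool shift",(M.T@(np.array(goal)-s["tcp_pos"])).round(4))
    return s,M
E
python3 -c "
from h import *
st([.465,-.019,.255])"
```

```text
{'clock': 1.2, 'joint_pos': [-0.5205, -0.0123, -0.2187, 1.3637, -0.0001, 0.9127], 'tcp_pos': [0.3922, -0.1326, 0.2557], 'orientation': [0.0003, 0.9976, 0.0688, 0.0003], 'wrist_force': [1.2099, -1.895, -0.1189], 'ft_torque': [-0.069, -0.0232, 0.0165], 'finger_gap': 0.0855} yaw 0.138
tool shift [ 0.0877 -0.1025  0.0006]
```

Request:
servo_tool --targets '[{"xyz": [0.022,-0.026,0],"twist": [0,0,-0.12]},{"xyz": [0.044,-0.052,0],"twist": [0,0,-0.24]},{"xyz": [0.066,-0.078,0],"twist": [0,0,-0.36]},{"xyz": [0.087,-0.102,0],"twist": [0,0,-0.48]},{"xyz": [0.087,-0.102,0],"twist": [0,0,-0.6]},{"xyz": [0.087,-0.102,0],"twist": [0,0,-0.72]},{"xyz": [0.087,-0.102,0],"twist": [0,0,-0.84]},{"xyz": [0.087,-0.102,0],"twist": [0,0,-0.96]},{"xyz": [0.087,-0.102,0],"twist": [0,0,-1.08]},{"xyz": [0.087,-0.102,0],"twist": [0,0,-1.2]},{"xyz": [0.087,-0.102,0],"twist": [0,0,-1.32]},{"xyz": [0.087,-0.102,0],"twist": [0,0,-1.44]}]'

```text
schema error: expected keys xyz, twist, jaw
```

Request:
servo_tool --targets '[{"xyz": [0,0,0],"twist": [0,0,-0.12]},{"xyz": [0,0,0],"twist": [0,0,-0.24]},{"xyz": [0,0,0],"twist": [0,0,-0.36]},{"xyz": [0,0,0],"twist": [0,0,-0.48]},{"xyz": [0,0,0],"twist": [0,0,-0.6]},{"xyz": [0,0,0],"twist": [0,0,-0.72]},{"xyz": [0,0,0],"twist": [0,0,-0.84]},{"xyz": [0,0,0],"twist": [0,0,-0.96]},{"xyz": [0,0,0],"twist": [0,0,-1.08]},{"xyz": [0,0,0],"twist": [0,0,-1.2]},{"xyz": [0,0,0],"twist": [0,0,-1.32]},{"xyz": [0,0,0],"twist": [0,0,-1.44]}]'

```text
schema error: expected keys xyz, twist, jaw
```

Request:
servo_tool --targets '[{"xyz": [0,0,0],"twist": [0,0,-0.12]},{"xyz": [0,0,0],"twist": [0,0,-0.24]},{"xyz": [0,0,0],"twist": [0,0,-0.36]},{"xyz": [0,0,0],"twist": [0,0,-0.48]},{"xyz": [0,0,0],"twist": [0,0,-0.6]},{"xyz": [0,0,0],"twist": [0,0,-0.72]},{"xyz": [0,0,0],"twist": [0,0,-0.84]},{"xyz": [0,0,0],"twist": [0,0,-0.96]},{"xyz": [0,0,0],"twist": [0,0,-1.08]},{"xyz": [0,0,0],"twist": [0,0,-1.2]},{"xyz": [0,0,0],"twist": [0,0,-1.3]},{"xyz": [0,0,0],"twist": [0,0,-1.3]}]'

```text
schema error: expected keys xyz, twist, jaw
```

```bash
python3 - <<'E'
from h import *
s,M=st([.465,-.019,.255])
c=cam("wrist"); p=cloud(c); q=p.reshape(-1,3)
m=(q[:,2]>.180)&(q[:,2]<.2)&(np.hypot(q[:,0]-.47,q[:,1]+.02)<.05)
(x,y),r=cv2.minEnclosingCircle(q[m][:,:2].astype(np.float32)); print("knob",m.sum(),x,y,r,np.median(q[m][:,2]))
save(c,"w1.png")
E
```

```text
{'clock': 1.2, 'joint_pos': [-0.5205, -0.0123, -0.2187, 1.3637, -0.0001, 0.9127], 'tcp_pos': [0.3922, -0.1326, 0.2557], 'orientation': [0.0003, 0.9976, 0.0688, 0.0003], 'wrist_force': [1.2099, -1.895, -0.1189], 'ft_torque': [-0.069, -0.0232, 0.0165], 'finger_gap': 0.0855} yaw 0.138
tool shift [ 0.0877 -0.1025  0.0006]
knob 3104 0.46723121404647827 -0.015735482797026634 0.02019985020160675 0.18760555928351552
```

View pics/w1.png

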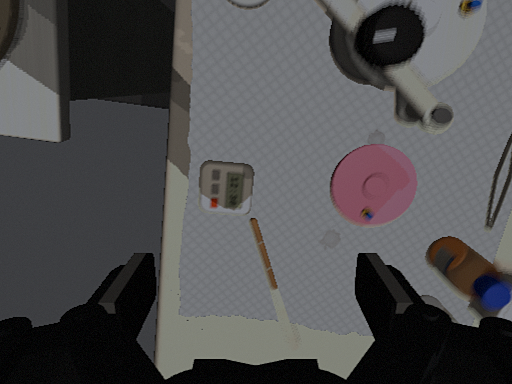

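The picture from above shows the knob at (390,37), its white line at (385,36), the bar running to the hinge at (440,115), and nothing in the way. The earlier calls were refused because they had no jaw values, so I'll repeat them.

Request:
servo_tool --targets '[{"xyz": [0.03,-0.035,0],"twist": [0,0,-0.12],"jaw": 1},{"xyz": [0.06,-0.07,0],"twist": [0,0,-0.24],"jaw": 1},{"xyz": [0.09,-0.105,0],"twist": [0,0,-0.36],"jaw": 1},{"xyz": [0.09,-0.105,0],"twist": [0,0,-0.48],"jaw": 1},{"xyz": [0.09,-0.105,0],"twist": [0,0,-0.6],"jaw": 1},{"xyz": [0.09,-0.105,0],"twist": [0,0,-0.72],"jaw": 1},{"xyz": [0.09,-0.105,0],"twist": [0,0,-0.84],"jaw": 1},{"xyz": [0.09,-0.105,0],"twist": [0,0,-0.96],"jaw": 1},{"xyz": [0.09,-0.105,0],"twist": [0,0,-1.08],"jaw": 1},{"xyz": [0.09,-0.105,0],"twist": [0,0,-1.2],"jaw": 1},{"xyz": [0.09,-0.105,0],"twist": [0,0,-1.32],"jaw": 1},{"xyz": [0.09,-0.105,0],"twist": [0,0,-1.44],"jaw": 1}]'

```text
clock: 2.25
tcp_pos: [0.4669, -0.0187, 0.2553]
orientation: [-0.0, 0.705, 0.71, -0.0]
wrist_force: [0.6, 0.2, 0.1]
finger_gap: 0.0855
```

Request:
servo_tool --targets '[{"xyz": [0,0,0],"twist": [0,0,-0.12],"jaw": 1},{"xyz": [0,0,0],"twist": [0,0,-0.24],"jaw": 1},{"xyz": [0,0,0],"twist": [0,0,-0.36],"jaw": 1},{"xyz": [0,0,0],"twist": [0,0,-0.48],"jaw": 1},{"xyz": [0,0,0],"twist": [0,0,-0.6],"jaw": 1},{"xyz": [0,0,0],"twist": [0,0,-0.72],"jaw": 1},{"xyz": [0,0,0],"twist": [0,0,-0.84],"jaw": 1},{"xyz": [0,0,0],"twist": [0,0,-0.96],"jaw": 1},{"xyz": [0,0,0],"twist": [0,0,-1.08],"jaw": 1},{"xyz": [0,0,0],"twist": [0,0,-1.2],"jaw": 1},{"xyz": [0,0,0],"twist": [0,0,-1.32],"jaw": 1},{"xyz": [0,0,0],"twist": [0,0,-1.44],"jaw": 1}]'

```text
clock: 3.25
tcp_pos: [0.4669, -0.0187, 0.2553]
orientation: [-0.0, 0.062, 0.998, -0.0]
wrist_force: [0.0, 0.2, 1.0]
finger_gap: 0.0851
```

Request:
servo_tool --targets '[{"xyz": [0,0,0],"twist": [0,0,-0.12],"jaw": 1},{"xyz": [0,0,0],"twist": [0,0,-0.24],"jaw": 1},{"xyz": [0,0,0],"twist": [0,0,-0.36],"jaw": 1},{"xyz": [0,0,0],"twist": [0,0,-0.48],"jaw": 1},{"xyz": [0,0,0],"twist": [0,0,-0.6],"jaw": 1},{"xyz": [0,0,0],"twist": [0,0,-0.72],"jaw": 1},{"xyz": [0,0,0],"twist": [0,0,-0.84],"jaw": 1},{"xyz": [0,0,0],"twist": [0,0,-0.96],"jaw": 1},{"xyz": [0,0,0],"twist": [0,0,-1.08],"jaw": 1},{"xyz": [0,0,0],"twist": [0,0,-1.2],"jaw": 1},{"xyz": [0,0,0],"twist": [0,0,-1.3],"jaw": 1},{"xyz": [0,0,0],"twist": [0,0,-1.3],"jaw": 1}]'

```text
clock: 4.25
tcp_pos: [0.4669, -0.0187, 0.2553]
orientation: [-0.0, -0.553, 0.833, 0.0]
wrist_force: [0.8, -1.1, -0.3]
finger_gap: 0.0855
```

```bash
python3 - <<'E'
from h import *
s,M=st([.467,-.016,.157])
c=cam("wrist"); p=cloud(c); q=p.reshape(-1,3)
m=(q[:,2]>.180)&(q[:,2]<.2)&(np.hypot(q[:,0]-.47,q[:,1]+.02)<.05)
if m.sum():
    (x,y),r=cv2.minEnclosingCircle(q[m][:,:2].astype(np.float32)); print("knob",m.sum(),x,y,r,np.median(q[m][:,2]))
save(c,"w2.png")
E
```

```text
{'clock': 4.25, 'joint_pos': [-0.212, 0.0932, -0.1087, 1.3693, -0.0001, -2.9555], 'tcp_pos': [0.4669, -0.0187, 0.2553], 'orientation': [-0.0002, -0.5533, 0.833, 0.0001], 'wrist_force': [0.7853, -1.0764, -0.2667], 'ft_torque': [0.0368, -0.0127, -0.0395], 'finger_gap': 0.0855} yaw -1.969
tool shift [-0.0025  0.001   0.0983]
knob 2084 0.46706876158714294 -0.015921009704470634 0.020064428448677063 0.1877654750873597
```

View pics/w2.png

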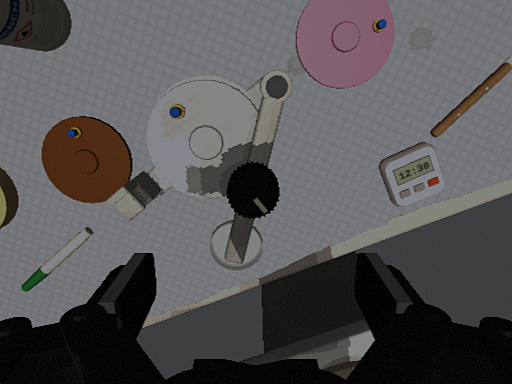

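The knob is at (254,190) between the jaws. The hinge bolt is at (277,86), the boss at (206,143), the keeper at (130,195), and the blue valve is on the lid at (177,112). I'll descend and refine the hinge and boss from this view.

Request:
servo_tool --targets '[{"xyz": [-0.0025,0.001,0.03],"twist": [0,0,0],"jaw": 1},{"xyz": [-0.0025,0.001,0.06],"twist": [0,0,0],"jaw": 1},{"xyz": [-0.0025,0.001,0.08],"twist": [0,0,0],"jaw": 1},{"xyz": [-0.0025,0.001,0.098],"twist": [0,0,0],"jaw": 1},{"xyz": [-0.0025,0.001,0.098],"twist": [0,0,0],"jaw": 0.7},{"xyz": [-0.0025,0.001,0.098],"twist": [0,0,0],"jaw": 0.2},{"xyz": [-0.0025,0.001,0.098],"twist": [0,0,0],"jaw": 0.2},{"xyz": [-0.0025,0.001,0.098],"twist": [0,0,0],"jaw": 0.2},{"xyz": [-0.0025,0.001,0.098],"twist": [0,0,0],"jaw": 0.2},{"xyz": [-0.0025,0.001,0.098],"twist": [0,0,0],"jaw": 0.2}]' --squeeze 50

```text
clock: 5.13
tcp_pos: [0.4698, -0.0164, 0.1611]
orientation: [0.003, -0.552, 0.834, -0.002]
wrist_force: [-1.7, -0.5, 10.2]
finger_gap: 0.0174
```

```bash
python3 - <<'E'
from h import *
s,M=st()
# w2 camera pose: same offset to the tool as now
c=cam("wrist"); off=M.T@(c["eye"]-s["tcp_pos"]); CR=M.T@c["R"]
M2=rot([-0.0002,-0.5533,0.833,0.0001]); c["eye"]=M2@off+np.array([.4669,-.0187,.2553]); c["R"]=M2@CR
P={k:plane(c,*v) for k,v in {"hinge":(277,86,.1515),"boss":(206,143,.117),"knob":(254,190,.1877)}.items()}
for k,v in P.items(): print(k,v.round(4))
h,b,k=[P[i][:2] for i in("hinge","boss","knob")]
print(np.linalg.norm(b-h),np.linalg.norm(k-h)); a=lambda d:np.arctan2(d[1],d[0]); print("closed",a(b-h),"now",a(k-h))
E
```

```text
{'clock': 5.1333, 'joint_pos': [-0.206, 0.1248, -0.305, 1.1341, 0.0003, -2.9467], 'tcp_pos': [0.4698, -0.0164, 0.1611], 'orientation': [0.0025, -0.5521, 0.8337, -0.0024], 'wrist_force': [-1.6979, -0.4587, 10.2282], 'ft_torque': [-0.0545, 0.3593, 0.0066], 'finger_gap': 0.0174} yaw -1.972
hinge [ 0.5302 -0.0621  0.1515]
boss [0.5084 0.013  0.117 ]
knob [ 0.4709 -0.0182  0.1877]
0.07827990411790452 0.07383587921152981
closed 1.8527401343312206 now 2.503909326546622
```

The gap reads 17 mm, less than the 39 mm knob, with 10 N upward on the tool. I need to look at that.

```bash
python3 - <<'E'
from h import *
w=cam("wrist"); s=cam("scene"); d=cam("side")
f=lambda c,u,v,n:cv2.resize(c["color"][v:v+n,u:u+n,::-1],(390,390),interpolation=cv2.INTER_CUBIC)
cv2.imwrite("pics/g1.png",np.hstack([cv2.resize(w["color"][:,:,::-1],(400,300))[:, :],f(d,190,130,110)[:300,:]*1]))
cv2.imwrite("pics/g1.png",np.vstack([np.hstack([f(s,215,130,110),f(d,190,120,110)])]))
save(w,"g1w.png")
st()
E
```

```text
{'clock': 5.3333, 'joint_pos': [-0.206, 0.1247, -0.3052, 1.1339, 0.0001, -2.9467], 'tcp_pos': [0.4698, -0.0164, 0.1611], 'orientation': [0.0025, -0.5522, 0.8337, -0.0025], 'wrist_force': [-1.4409, 0.4363, 11.7067], 'ft_torque': [0.1403, 0.286, 0.0078], 'finger_gap': 0.0172} yaw -1.972
```

View pics/g1.png

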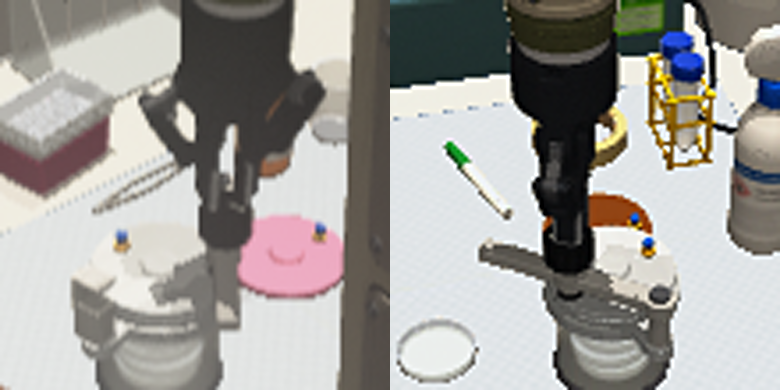

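View pics/g1w.png

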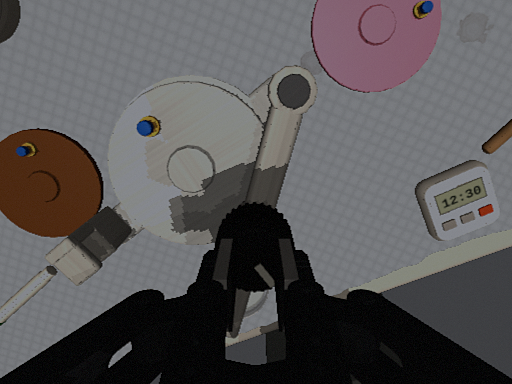

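```bash
python3 - <<'E'
from h import *
c=cam("wrist"); p=cloud(c); print("eye",c["eye"])
s,M=st()
T=(p-s["tcp_pos"])@M
for v in (215,230,240,245,250,255,260,270,280,290,300):
    print(v,[(u,int(T[v,u,0]*1e3),int(T[v,u,1]*1e3),int(p[v,u,2]*1e3)) for u in range(200,312,8)])
E
```

```text
eye [ 0.53948671 -0.04466483  0.33059696]
{'clock': 5.3833, 'joint_pos': [-0.2061, 0.1247, -0.3052, 1.1339, 0.0001, -2.9467], 'tcp_pos': [0.4698, -0.0164, 0.1611], 'orientation': [0.0025, -0.5521, 0.8337, -0.0025], 'wrist_force': [-1.1831, 0.7675, 11.2592], 'ft_torque': [0.095, 0.3064, 0.0047], 'finger_gap': 0.017} yaw -1.972
215 [(200, -38, 7, 113), (208, -32, 7, 114), (216, -27, 7, 114), (224, -22, 7, 114), (232, -12, -14, 170), (240, -8, -15, 175), (248, -4, -17, 178), (256, 0, -17, 179), (264, 2, -17, 178), (272, 6, -15, 174), (280, 11, -11, 162), (288, 32, 51, 1), (296, 40, 52, 0), (304, 48, 51, 2)]
230 [(200, -39, 19, 112), (208, -33, 18, 114), (216, -27, 18, 115), (224, -15, -11, 182), (232, -12, -12, 184), (240, -8, -13, 186), (248, -4, -13, 187), (256, 0, -13, 188), (264, 2, -13, 187), (272, 6, -13, 187), (280, 10, -12, 185), (288, 14, -8, 176), (296, 41, 68, 1), (304, 49, 68, 1)]
240 [(200, -39, 26, 114), (208, -33, 25, 115), (216, -20, -4, 178), (224, -15, -11, 192), (232, -11, -11, 193), (240, -8, -9, 188), (248, -4, -8, 187), (256, 0, -9, 188), (264, 2, -8, 188), (272, 6
[... 1685 characters left out ...]
64, 2, 12, 187), (272, 6, 11, 189), (280, 7, -11, 225), (288, 10, -10, 223), (296, 12, -12, 226), (304, 15, -12, 227)]
290 [(200, -19, -13, 234), (208, -16, -13, 234), (216, -14, -11, 232), (224, -12, -7, 226), (232, -9, -4, 221), (240, -10, 44, 146), (248, -4, 17, 188), (256, 0, 17, 187), (264, 2, 17, 187), (272, 17, 139, 2), (280, 7, -7, 225), (288, 9, -12, 232), (296, 12, -12, 232), (304, 14, -13, 234)]
300 [(200, -18, -12, 239), (208, -16, -11, 237), (216, -13, -12, 238), (224, -11, -7, 231), (232, -9, -1, 222), (240, -10, 50, 147), (248, -5, 52, 145), (256, 0, 143, 14), (264, 8, 142, 15), (272, 17, 151, 2), (280, 7, -4, 226), (288, 8, -11, 237), (296, 11, -12, 239), (304, 13, -12, 238)]
```

Depth shows the fingers reaching into the knob's volume, with the gap at the commanded 17 mm. This isn't a clean grip, so I'll open and re-close gently, watching gap and force.

Request:
servo_tool --targets '[{"xyz": [0,0,0],"twist": [0,0,0],"jaw": 1},{"xyz": [0,0,0],"twist": [0,0,0],"jaw": 1},{"xyz": [0,0,0],"twist": [0,0,0],"jaw": 1},{"xyz": [0,0,0],"twist": [0,0,0],"jaw": 1},{"xyz": [0,0,0],"twist": [0,0,0],"jaw": 1},{"xyz": [0,0,0],"twist": [0,0,0],"jaw": 1}]' --squeeze 30

```text
clock: 5.88
tcp_pos: [0.467, -0.0159, 0.1574]
orientation: [-0.0, -0.552, 0.834, 0.0]
wrist_force: [-0.5, 0.3, 1.1]
finger_gap: 0.0852
```

```bash
python3 - <<'E'
from h import *
s,M=st()
c=cam("wrist"); p=cloud(c); T=(p-s["tcp_pos"])@M; q=p.reshape(-1,3)
m=(q[:,2]>.180)&(q[:,2]<.195)&(np.hypot(q[:,0]-.467,q[:,1]+.016)<.03)
(x,y),r=cv2.minEnclosingCircle(q[m][:,:2].astype(np.float32)); print("knob",m.sum(),x,y,r,np.median(q[m][:,2]))
# finger points: within 12mm of y, |x|<60
t=T.reshape(-1,3); f=(abs(t[:,1])<14)&(abs(t[:,0])>28)&(abs(t[:,0])<60)&(t[:,2]<.02)&(t[:,2]>-.1) if 0 else (abs(t[:,1])<.014)&(abs(t[:,0])>.028)&(abs(t[:,0])<.06)&(t[:,2]<.02)&(t[:,2]>-.1)
for sg in(-1,1):
    g=t[f&(t[:,0]*sg>0)]; print(sg,len(g), "lowest z(tool)",np.percentile(g[:,2],[50,95,100]).round(4),"inner x",(abs(g[:,0])).min().round(4)) if len(g) else print(sg,0)
E
```

```text
{'clock': 5.8833, 'joint_pos': [-0.2061, 0.1281, -0.3106, 1.1325, -0.0001, -2.9472], 'tcp_pos': [0.467, -0.0159, 0.1574], 'orientation': [-0.0002, -0.5523, 0.8336, 0.0001], 'wrist_force': [-0.521, 0.2925, 1.0811], 'ft_torque': [0.0524, 0.019, 0.0059], 'finger_gap': 0.0852} yaw -1.971
knob 5069 0.4685111343860626 -0.014241211116313934 0.020253630355000496 0.18779490348790934
-1 6889 lowest z(tool) [-0.0794 -0.0472 -0.0391] inner x 0.0378
1 7630 lowest z(tool) [-0.0847 -0.0478 -0.0386] inner x 0.035
```

The open fingertips appear about 39 mm behind the TCP, not 13 mm. They actually sat on top of the knob, which explains the 10 N upward. I'll go 18 mm lower, close gently and check.

Request:
servo_tool --targets '[{"xyz": [-0.001,0,0.006],"twist": [0,0,0],"jaw": 1},{"xyz": [-0.001,0,0.012],"twist": [0,0,0],"jaw": 1},{"xyz": [-0.001,0,0.018],"twist": [0,0,0],"jaw": 1},{"xyz": [-0.001,0,0.018],"twist": [0,0,0],"jaw": 0.6},{"xyz": [-0.001,0,0.018],"twist": [0,0,0],"jaw": 0.5},{"xyz": [-0.001,0,0.018],"twist": [0,0,0],"jaw": 0.4},{"xyz": [-0.001,0,0.018],"twist": [0,0,0],"jaw": 0.4},{"xyz": [-0.001,0,0.018],"twist": [0,0,0],"jaw": 0.4}]' --squeeze 30

```text
clock: 6.6
tcp_pos: [0.4678, -0.015, 0.1399]
orientation: [0.0, -0.552, 0.834, -0.0]
wrist_force: [-0.8, -0.2, 0.4]
finger_gap: 0.0375
```

```bash
python3 - <<'E'
from h import *
s,M=st()
c=cam("wrist"); p=cloud(c); T=(p-s["tcp_pos"])@M
t=T.reshape(-1,3); f=(abs(t[:,1])<.014)&(abs(t[:,0])>.017)&(abs(t[:,0])<.05)&(t[:,2]<.02)&(t[:,2]>-.07)
for sg in(-1,1):
    g=t[f&(t[:,0]*sg>0)]; print(sg,len(g),np.percentile(g[:,2],[50,95,100]).round(4),abs(g[:,0]).min().round(4))
save(c,"w3.png")
E
```

```text
{'clock': 6.6, 'joint_pos': [-0.204, 0.1396, -0.3418, 1.0889, 0.0, -2.9452], 'tcp_pos': [0.4678, -0.015, 0.1399], 'orientation': [0.0002, -0.5524, 0.8336, -0.0002], 'wrist_force': [-0.7797, -0.184, 0.3903], 'ft_torque': [0.0689, 0.0013, 0.0315], 'finger_gap': 0.0375} yaw -1.971
-1 2522 [-0.053  -0.0345 -0.0207] 0.017
1 2258 [-0.0551 -0.0356 -0.0214] 0.017
```

View pics/w3.png

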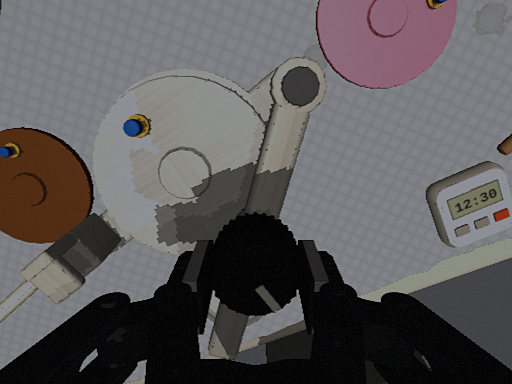

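The knob now sits between the pads with a 37.5 mm gap. Next I'll compute the arc about the hinge in tool axes.

```bash
python3 - <<'E'
from h import *
s,M=st(); h=np.array([.5302,-.0621]); p=s["tcp_pos"]; d=p[:2]-h; r=np.hypot(*d); a=np.arctan2(d[1],d[0]); print(r,a)
for k in range(1,12):
    t=.063*k; q=h+r*np.array([np.cos(a-t),np.sin(a-t)]); print(round(t,3),(M.T@np.r_[q-p[:2],0]).round(4).tolist(),q.round(4))
E
```

```text
{'clock': 6.65, 'joint_pos': [-0.2039, 0.1395, -0.3418, 1.0888, 0.0, -2.9452], 'tcp_pos': [0.4678, -0.015, 0.1399], 'orientation': [0.0003, -0.5524, 0.8336, -0.0002], 'wrist_force': [0.3691, 0.0595, 0.6182], 'ft_torque': [0.0632, 0.0776, 0.0574], 'finger_gap': 0.0382} yaw -1.971
0.07815690849402718 2.495577181567508
0.063 [-0.0047, -0.0013, 0.0] [ 0.4709 -0.0112]
0.126 [-0.0094, -0.003, 0.0] [ 0.4742 -0.0076]
0.189 [-0.0139, -0.0049, 0.0] [ 0.4777 -0.0042]
0.252 [-0.0183, -0.0071, 0.0] [ 0.4815 -0.001 ]
0.315 [-0.0226, -0.0096, 0.0] [0.4854 0.002 ]
0.378 [-0.0266, -0.0124, 0.0] [0.4896 0.0047]
0.441 [-0.0305, -0.0154, 0.0] [0.4938 0.0071]
0.504 [-0.0342, -0.0186, 0.0] [0.4983 0.0092]
0.567 [-0.0377, -0.0221, 0.0] [0.5028 0.0111]
0.63 [-0.041, -0.0258, 0.0] [0.5075 0.0127]
0.693 [-0.044, -0.0296, 0.0] [0.5122 0.014 ]
```

Request:
servo_tool --targets '[{"xyz": [0,0,0],"twist": [0,0,0],"jaw": 0.2},{"xyz": [-0.005,-0.001,0],"twist": [0,0,0.063],"jaw": 0.2},{"xyz": [-0.009,-0.003,0],"twist": [0,0,0.126],"jaw": 0.2},{"xyz": [-0.014,-0.005,0],"twist": [0,0,0.189],"jaw": 0.2},{"xyz": [-0.018,-0.007,0],"twist": [0,0,0.252],"jaw": 0.2},{"xyz": [-0.023,-0.01,0],"twist": [0,0,0.315],"jaw": 0.2},{"xyz": [-0.027,-0.012,0],"twist": [0,0,0.378],"jaw": 0.2},{"xyz": [-0.031,-0.015,0],"twist": [0,0,0.441],"jaw": 0.2},{"xyz": [-0.034,-0.019,0],"twist": [0,0,0.504],"jaw": 0.2},{"xyz": [-0.038,-0.022,0],"twist": [0,0,0.567],"jaw": 0.2},{"xyz": [-0.041,-0.026,0],"twist": [0,0,0.63],"jaw": 0.2},{"xyz": [-0.042,-0.027,0],"twist": [0,0,0.65],"jaw": 0.2}]' --squeeze 60

```text
clock: 7.65
tcp_pos: [0.5086, 0.0126, 0.1398]
orientation: [-0.001, -0.256, 0.967, -0.001]
wrist_force: [-5.3, -3.1, 6.4]
finger_gap: 0.0372
```

```bash
python3 - <<'E'
from h import *
s,M=st([.5122,.014,.1399])
E
```

```text
{'clock': 7.65, 'joint_pos': [-0.132, 0.217, -0.2462, 1.1083, -0.0018, -2.2209], 'tcp_pos': [0.5086, 0.0126, 0.1398], 'orientation': [-0.0006, -0.2562, 0.9666, -0.0007], 'wrist_force': [-5.2928, -3.0584, 6.431], 'ft_torque': [-0.7306, 1.1138, 0.06], 'finger_gap': 0.0372} yaw -2.624
tool shift [-0.0038 -0.0005 -0.0001]
```

About 6 N of resistance to closing. I'll press a few mm more to confirm the stop.

Request:
servo_tool --targets '[{"xyz": [-0.002,-0.0005,0],"twist": [0,0,0],"jaw": 0.2},{"xyz": [-0.004,-0.001,0],"twist": [0,0,0],"jaw": 0.2},{"xyz": [-0.005,-0.001,0],"twist": [0,0,0],"jaw": 0.2},{"xyz": [-0.005,-0.001,0],"twist": [0,0,0],"jaw": 0.2}]'

```text
clock: 7.98
tcp_pos: [0.5089, 0.0127, 0.1397]
orientation: [-0.005, -0.257, 0.966, -0.001]
wrist_force: [-14.4, -7.6, 13.1]
finger_gap: 0.0372
```

```bash
python3 - <<'E'
from h import *
s,M=st()
c=cam("scene");d=cam("side");
f=lambda c,u,v,n:cv2.resize(c["color"][v:v+n,u:u+n,::-1],(390,390),interpolation=cv2.INTER_CUBIC)
cv2.imwrite("pics/g2.png",np.hstack([f(c,220,165,80),f(d,210,150,80)]))
E
```

```text
{'clock': 7.9833, 'joint_pos': [-0.1289, 0.224, -0.2375, 1.1169, -0.0061, -2.2196], 'tcp_pos': [0.5089, 0.0127, 0.1397], 'orientation': [-0.0047, -0.257, 0.9664, -0.0014], 'wrist_force': [-14.3877, -7.6377, 13.0559], 'ft_torque': [-1.6124, 3.0549, -0.027], 'finger_gap': 0.0372} yaw -2.622
```

View pics/g2.png

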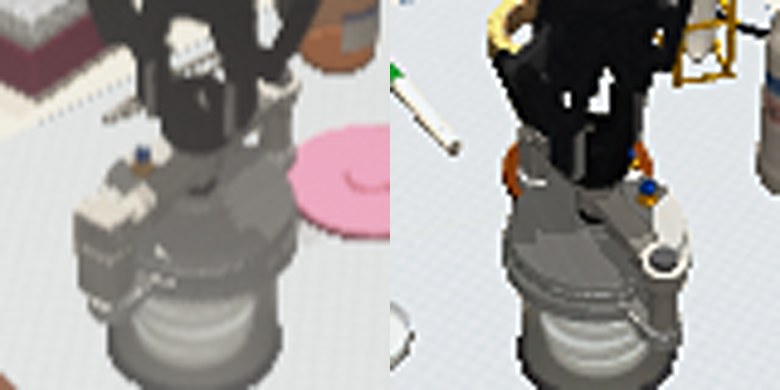

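Home: 4.5 mm more command moved the tool only 0.3 mm while force rose to 16 N. The views show the bar end inside the keeper at (115,205) in the left crop. I'll ease off the preload and start screwing clockwise, following the thread down.

Request:
servo_tool --targets '[{"xyz": [0.004,0.001,0],"twist": [0,0,0.06],"jaw": 0.2},{"xyz": [0.005,0.001,0],"twist": [0,0,0.18],"jaw": 0.2},{"xyz": [0.005,0.001,0],"twist": [0,0,0.3],"jaw": 0.2},{"xyz": [0.005,0.001,0.0003],"twist": [0,0,0.42],"jaw": 0.2},{"xyz": [0.005,0.001,0.0004],"twist": [0,0,0.54],"jaw": 0.2},{"xyz": [0.005,0.001,0.0005],"twist": [0,0,0.66],"jaw": 0.2},{"xyz": [0.005,0.001,0.0006],"twist": [0,0,0.78],"jaw": 0.2},{"xyz": [0.005,0.001,0.0007],"twist": [0,0,0.9],"jaw": 0.2},{"xyz": [0.005,0.001,0.0008],"twist": [0,0,1.02],"jaw": 0.2},{"xyz": [0.005,0.001,0.0009],"twist": [0,0,1.14],"jaw": 0.2},{"xyz": [0.005,0.001,0.001],"twist": [0,0,1.26],"jaw": 0.2},{"xyz": [0.005,0.001,0.0011],"twist": [0,0,1.38],"jaw": 0.2}]'

```text
clock: 9.08
tcp_pos: [0.5086, 0.0125, 0.1388]
orientation: [0.0, 0.419, 0.908, -0.001]
wrist_force: [-2.8, -1.9, 4.3]
finger_gap: 0.0373
```

```bash
python3 - <<'E'
from h import *
s,M=st([.5087,.0127,.1387])
E
```

```text
{'clock': 9.0833, 'joint_pos': [-0.1325, 0.2168, -0.2491, 1.1048, -0.0013, -0.8384], 'tcp_pos': [0.5086, 0.0125, 0.1388], 'orientation': [0.0003, 0.4191, 0.9079, -0.0006], 'wrist_force': [-2.791, -1.9471, 4.2947], 'ft_torque': [-0.3463, 0.3695, 0.0616], 'finger_gap': 0.0373} yaw 2.277
tool shift [0.0001 0.0002 0.0001]
```

Request:
servo_tool --targets '[{"xyz": [0,0,0.0001],"twist": [0,0,0.12],"jaw": 0.2},{"xyz": [0,0,0.0002],"twist": [0,0,0.24],"jaw": 0.2},{"xyz": [0,0,0.0003],"twist": [0,0,0.36],"jaw": 0.2},{"xyz": [0,0,0.0004],"twist": [0,0,0.48],"jaw": 0.2},{"xyz": [0,0,0.0005],"twist": [0,0,0.6],"jaw": 0.2},{"xyz": [0,0,0.0006],"twist": [0,0,0.72],"jaw": 0.2},{"xyz": [0,0,0.0007],"twist": [0,0,0.84],"jaw": 0.2},{"xyz": [0,0,0.0008],"twist": [0,0,0.96],"jaw": 0.2},{"xyz": [0,0,0.0009],"twist": [0,0,1.08],"jaw": 0.2},{"xyz": [0,0,0.001],"twist": [0,0,1.2],"jaw": 0.2},{"xyz": [0,0,0.0011],"twist": [0,0,1.32],"jaw": 0.2},{"xyz": [0,0,0.0012],"twist": [0,0,1.44],"jaw": 0.2}]'

```text
clock: 10.08
tcp_pos: [0.5085, 0.0125, 0.1376]
orientation: [0.001, 0.914, 0.406, -0.0]
wrist_force: [-1.0, -3.1, 4.3]
finger_gap: 0.0372
```

Request:
servo_tool --targets '[{"xyz": [0,0,0.0001],"twist": [0,0,0.12],"jaw": 0.2},{"xyz": [0,0,0.0002],"twist": [0,0,0.24],"jaw": 0.2},{"xyz": [0,0,0.0003],"twist": [0,0,0.36],"jaw": 0.2},{"xyz": [0,0,0.0004],"twist": [0,0,0.48],"jaw": 0.2},{"xyz": [0,0,0.0005],"twist": [0,0,0.6],"jaw": 0.2},{"xyz": [0,0,0.0006],"twist": [0,0,0.72],"jaw": 0.2},{"xyz": [0,0,0.0007],"twist": [0,0,0.84],"jaw": 0.2},{"xyz": [0,0,0.0008],"twist": [0,0,0.96],"jaw": 0.2},{"xyz": [0,0,0.0009],"twist": [0,0,1.08],"jaw": 0.2},{"xyz": [0,0,0.001],"twist": [0,0,1.2],"jaw": 0.2},{"xyz": [0,0,0.0011],"twist": [0,0,1.32],"jaw": 0.2},{"xyz": [0,0,0.0012],"twist": [0,0,1.44],"jaw": 0.2}]'

```text
clock: 11.08
tcp_pos: [0.5085, 0.0125, 0.1365]
orientation: [0.001, 0.955, -0.297, 0.0]
wrist_force: [-1.5, -1.1, 4.3]
finger_gap: 0.0371
```

Request:
servo_tool --targets '[{"xyz": [0,0,0.0001],"twist": [0,0,0.12],"jaw": 0.2},{"xyz": [0,0,0.0002],"twist": [0,0,0.24],"jaw": 0.2},{"xyz": [0,0,0.0003],"twist": [0,0,0.36],"jaw": 0.2},{"xyz": [0,0,0.0004],"twist": [0,0,0.48],"jaw": 0.2},{"xyz": [0,0,0.0005],"twist": [0,0,0.6],"jaw": 0.2},{"xyz": [0,0,0.0006],"twist": [0,0,0.72],"jaw": 0.2},{"xyz": [0,0,0.0006],"twist": [0,0,0.8],"jaw": 0.2},{"xyz": [0,0,0.0006],"twist": [0,0,0.8],"jaw": 0.2}]'

```text
clock: 11.75
tcp_pos: [0.5086, 0.0125, 0.1358]
orientation: [0.0, 0.765, -0.644, 0.0]
wrist_force: [-2.8, -1.9, 5.4]
finger_gap: 0.0372
```

```bash
python3 - <<'E'
from h import *
s,M=st([.5087,.0127,.1357])
c=cam("wrist"); p=cloud(c); q=p.reshape(-1,3)
m=(q[:,2]>.176)&(q[:,2]<.195)&(np.hypot(q[:,0]-.5087,q[:,1]-.0127)<.012); print(m.sum(),np.median(q[m][:,2]))
E
```

```text
{'clock': 11.75, 'joint_pos': [-0.1325, 0.2186, -0.2543, 1.0977, -0.0013, 2.8379], 'tcp_pos': [0.5086, 0.0125, 0.1358], 'orientation': [0.0005, 0.7649, -0.6441, 0.0004], 'wrist_force': [-2.7552, -1.8652, 5.4113], 'ft_torque': [-0.5018, 0.5125, -0.0244], 'finger_gap': 0.0372} yaw -1.4
tool shift [-0.0002 -0.0002  0.0001]
2425 0.18406467021539247
```

The knob top dropped from 187.8 to 184.1 mm over the 5.06 rad stroke, so the value is now about 8.4. Next: release, rewind joint 6 and regrip.

Request:
servo_tool --targets '[{"xyz": [0,0,0],"twist": [0,0,0],"jaw": 1},{"xyz": [0,0,0],"twist": [0,0,0],"jaw": 1},{"xyz": [0,0,0],"twist": [0,0,0],"jaw": 1},{"xyz": [0,0,0],"twist": [0,0,-0.12],"jaw": 1},{"xyz": [0,0,0],"twist": [0,0,-0.24],"jaw": 1},{"xyz": [0,0,0],"twist": [0,0,-0.36],"jaw": 1},{"xyz": [0,0,0],"twist": [0,0,-0.48],"jaw": 1},{"xyz": [0,0,0],"twist": [0,0,-0.6],"jaw": 1},{"xyz": [0,0,0],"twist": [0,0,-0.72],"jaw": 1},{"xyz": [0,0,0],"twist": [0,0,-0.84],"jaw": 1},{"xyz": [0,0,0],"twist": [0,0,-0.96],"jaw": 1},{"xyz": [0,0,0],"twist": [0,0,-1.08],"jaw": 1}]'

```text
clock: 12.8
tcp_pos: [0.5088, 0.0134, 0.1351]
orientation: [-0.0, 0.988, -0.155, -0.0]
wrist_force: [0.2, -0.3, 0.1]
finger_gap: 0.0854
```

Request:
servo_tool --targets '[{"xyz": [0,0,0],"twist": [0,0,-0.12],"jaw": 1},{"xyz": [0,0,0],"twist": [0,0,-0.24],"jaw": 1},{"xyz": [0,0,0],"twist": [0,0,-0.36],"jaw": 1},{"xyz": [0,0,0],"twist": [0,0,-0.48],"jaw": 1},{"xyz": [0,0,0],"twist": [0,0,-0.6],"jaw": 1},{"xyz": [0,0,0],"twist": [0,0,-0.72],"jaw": 1},{"xyz": [0,0,0],"twist": [0,0,-0.84],"jaw": 1},{"xyz": [0,0,0],"twist": [0,0,-0.96],"jaw": 1},{"xyz": [0,0,0],"twist": [0,0,-1.08],"jaw": 1},{"xyz": [0,0,0],"twist": [0,0,-1.2],"jaw": 1},{"xyz": [0,0,0],"twist": [0,0,-1.32],"jaw": 1},{"xyz": [0,0,0],"twist": [0,0,-1.44],"jaw": 1}]'

```text
clock: 13.8
tcp_pos: [0.5089, 0.0133, 0.1351]
orientation: [-0.0, 0.845, 0.535, 0.0]
wrist_force: [0.6, 0.1, 0.4]
finger_gap: 0.0856
```

Request:
servo_tool --targets '[{"xyz": [0,0,0],"twist": [0,0,-0.12],"jaw": 1},{"xyz": [0,0,0],"twist": [0,0,-0.24],"jaw": 1},{"xyz": [0,0,0],"twist": [0,0,-0.36],"jaw": 1},{"xyz": [0,0,0],"twist": [0,0,-0.48],"jaw": 1},{"xyz": [0,0,0],"twist": [0,0,-0.6],"jaw": 1},{"xyz": [0,0,0],"twist": [0,0,-0.72],"jaw": 1},{"xyz": [0,0,0],"twist": [0,0,-0.84],"jaw": 1},{"xyz": [0,0,0],"twist": [0,0,-0.96],"jaw": 1},{"xyz": [0,0,0],"twist": [0,0,-1.08],"jaw": 1},{"xyz": [0,0,0],"twist": [0,0,-1.2],"jaw": 1},{"xyz": [0,0,0],"twist": [0,0,-1.32],"jaw": 1},{"xyz": [0,0,0],"twist": [0,0,-1.44],"jaw": 1}]'

```text
clock: 14.8
tcp_pos: [0.5089, 0.0134, 0.1351]
orientation: [-0.0, 0.282, 0.959, 0.0]
wrist_force: [-0.8, 0.2, 0.1]
finger_gap: 0.0856
```

Request:
servo_tool --targets '[{"xyz": [0,0,0],"twist": [0,0,-0.12],"jaw": 1},{"xyz": [0,0,0],"twist": [0,0,-0.24],"jaw": 1},{"xyz": [0,0,0],"twist": [0,0,-0.36],"jaw": 1},{"xyz": [0,0,0],"twist": [0,0,-0.48],"jaw": 1},{"xyz": [0,0,0],"twist": [0,0,-0.6],"jaw": 1},{"xyz": [0,0,0],"twist": [0,0,-0.72],"jaw": 1},{"xyz": [0,0,0],"twist": [0,0,-0.84],"jaw": 1},{"xyz": [0,0,0],"twist": [0,0,-0.96],"jaw": 1},{"xyz": [0,0,0],"twist": [0,0,-1.08],"jaw": 1},{"xyz": [0,0,0],"twist": [0,0,-1.2],"jaw": 1},{"xyz": [0,0,0],"twist": [0,0,-1.32],"jaw": 1},{"xyz": [0,0,0],"twist": [0,0,-1.32],"jaw": 1}]'

```text
clock: 15.8
tcp_pos: [0.5088, 0.0133, 0.1351]
orientation: [-0.0, -0.364, 0.932, 0.0]
wrist_force: [-0.2, 0.6, 0.5]
finger_gap: 0.0853
```

```bash
python3 - <<'E'
from h import *
s,M=st()
c=cam("wrist"); p=cloud(c); q=p.reshape(-1,3)
m=(q[:,2]>.176)&(q[:,2]<.195)&(np.hypot(q[:,0]-.5087,q[:,1]-.0127)<.03)
(x,y),r=cv2.minEnclosingCircle(q[m][:,:2].astype(np.float32)); print("knob",m.sum(),x,y,r,np.median(q[m][:,2]))
print((M.T@np.array([x-s["tcp_pos"][0],y-s["tcp_pos"][1],0])).round(4))
E
```

```text
{'clock': 15.8, 'joint_pos': [-0.1318, 0.2198, -0.2546, 1.0966, 0.0003, -2.4471], 'tcp_pos': [0.5088, 0.0133, 0.1351], 'orientation': [-0.0, -0.3637, 0.9315, 0.0002], 'wrist_force': [-0.1821, 0.6338, 0.4596], 'ft_torque': [0.0518, -0.0272, -0.0459], 'finger_gap': 0.0853} yaw -2.397
knob 6337 0.5093409419059753 0.013196802698075771 0.020203836262226105 0.18370016942350043
[-0.0003 -0.0005 -0.    ]
```

Well centred. Regrip at 80 N and turn.

Request:
servo_tool --targets '[{"xyz": [0,0,0],"twist": [0,0,0],"jaw": 0.5},{"xyz": [0,0,0],"twist": [0,0,0],"jaw": 0.2},{"xyz": [0,0,0],"twist": [0,0,0],"jaw": 0.2},{"xyz": [0,0,0],"twist": [0,0,0],"jaw": 0.2},{"xyz": [0,0,0],"twist": [0,0,0],"jaw": 0.2},{"xyz": [0,0,0],"twist": [0,0,0],"jaw": 0.2},{"xyz": [0,0,0.0001],"twist": [0,0,0.12],"jaw": 0.2},{"xyz": [0,0,0.0002],"twist": [0,0,0.24],"jaw": 0.2},{"xyz": [0,0,0.0003],"twist": [0,0,0.36],"jaw": 0.2},{"xyz": [0,0,0.0004],"twist": [0,0,0.48],"jaw": 0.2},{"xyz": [0,0,0.0005],"twist": [0,0,0.6],"jaw": 0.2},{"xyz": [0,0,0.0006],"twist": [0,0,0.72],"jaw": 0.2}]' --squeeze 80

```text
clock: 16.85
tcp_pos: [0.5087, 0.0127, 0.1353]
orientation: [0.0, -0.007, 1.0, -0.0]
wrist_force: [-2.2, -1.2, 5.4]
finger_gap: 0.0368
```

Request:
servo_tool --targets '[{"xyz": [0,0,0.0001],"twist": [0,0,0.12],"jaw": 0.2},{"xyz": [0,0,0.0002],"twist": [0,0,0.24],"jaw": 0.2},{"xyz": [0,0,0.0003],"twist": [0,0,0.36],"jaw": 0.2},{"xyz": [0,0,0.0004],"twist": [0,0,0.48],"jaw": 0.2},{"xyz": [0,0,0.0005],"twist": [0,0,0.6],"jaw": 0.2},{"xyz": [0,0,0.0006],"twist": [0,0,0.72],"jaw": 0.2},{"xyz": [0,0,0.0007],"twist": [0,0,0.84],"jaw": 0.2},{"xyz": [0,0,0.0008],"twist": [0,0,0.96],"jaw": 0.2},{"xyz": [0,0,0.0009],"twist": [0,0,1.08],"jaw": 0.2},{"xyz": [0,0,0.001],"twist": [0,0,1.2],"jaw": 0.2},{"xyz": [0,0,0.0011],"twist": [0,0,1.32],"jaw": 0.2},{"xyz": [0,0,0.0012],"twist": [0,0,1.44],"jaw": 0.2}]'

```text
clock: 17.85
tcp_pos: [0.5089, 0.0124, 0.1343]
orientation: [0.001, 0.654, 0.756, -0.0]
wrist_force: [-2.2, -1.8, 6.0]
finger_gap: 0.0368
```

Request:
servo_tool --targets '[{"xyz": [0,0,0.0001],"twist": [0,0,0.1],"jaw": 0.2},{"xyz": [0,0,0.0002],"twist": [0,0,0.2],"jaw": 0.2},{"xyz": [0,0,0.0003],"twist": [0,0,0.3],"jaw": 0.2},{"xyz": [0,0,0.0003],"twist": [0,0,0.4],"jaw": 0.2},{"xyz": [0,0,0.0004],"twist": [0,0,0.5],"jaw": 0.2},{"xyz": [0,0,0.0005],"twist": [0,0,0.6],"jaw": 0.2},{"xyz": [0,0,0.0006],"twist": [0,0,0.7],"jaw": 0.2},{"xyz": [0,0,0.0006],"twist": [0,0,0.8],"jaw": 0.2}]'

```text
clock: 18.52
tcp_pos: [0.5087, 0.0122, 0.1337]
orientation: [0.001, 0.897, 0.442, -0.0]
wrist_force: [-2.4, -3.1, 5.8]
finger_gap: 0.0364
```

```bash
python3 - <<'E'
from h import *
s,M=st()
c=cam("wrist"); p=cloud(c); q=p.reshape(-1,3)
m=(q[:,2]>.174)&(q[:,2]<.195)&(np.hypot(q[:,0]-.5087,q[:,1]-.0127)<.012); print(m.sum(),np.median(q[m][:,2]))
E
```

```text
{'clock': 18.5167, 'joint_pos': [-0.1326, 0.22, -0.258, 1.0922, -0.0021, 0.522], 'tcp_pos': [0.5087, 0.0122, 0.1337], 'orientation': [0.001, 0.8969, 0.4423, -0.0004], 'wrist_force': [-2.413, -3.0608, 5.7932], 'ft_torque': [-0.6762, 0.6514, 0.0599], 'finger_gap': 0.0364} yaw 0.916
2414 0.18173356011077801
```

Request:
servo_tool --targets '[{"xyz": [0,0,0.0001],"twist": [0,0,0.1],"jaw": 0.2},{"xyz": [0,0,0.0002],"twist": [0,0,0.2],"jaw": 0.2},{"xyz": [0,0,0.0003],"twist": [0,0,0.3],"jaw": 0.2},{"xyz": [0,0,0.0003],"twist": [0,0,0.4],"jaw": 0.2},{"xyz": [0,0,0.0004],"twist": [0,0,0.5],"jaw": 0.2},{"xyz": [0,0,0.0005],"twist": [0,0,0.6],"jaw": 0.2},{"xyz": [0,0,0.0006],"twist": [0,0,0.7],"jaw": 0.2}]'

```text
clock: 19.15
tcp_pos: [0.5085, 0.0122, 0.1331]
orientation: [0.001, 0.994, 0.108, -0.0]
wrist_force: [-3.5, -3.2, 7.2]
finger_gap: 0.0363
```

```bash
python3 -c "
from h import *
st()"
```

```text
{'clock': 19.15, 'joint_pos': [-0.1325, 0.2204, -0.259, 1.0912, -0.0021, 1.2212], 'tcp_pos': [0.5085, 0.0122, 0.1331], 'orientation': [0.001, 0.9941, 0.1083, -0.0001], 'wrist_force': [-3.4671, -3.1968, 7.2087], 'ft_torque': [-0.7201, 0.9136, 1.1868], 'finger_gap': 0.0363} yaw 0.217
```

Request:
servo_tool --targets '[{"xyz": [0,0,0],"twist": [0,0,0.08],"jaw": 0.2},{"xyz": [0,0,0.0001],"twist": [0,0,0.16],"jaw": 0.2},{"xyz": [0,0,0.0002],"twist": [0,0,0.24],"jaw": 0.2}]'

```text
clock: 19.4
tcp_pos: [0.509, 0.0154, 0.133]
orientation: [-0.002, 1.0, -0.01, 0.001]
wrist_force: [-1.8, 7.5, 6.7]
finger_gap: 0.0367
```

```bash
python3 -c "
from h import *
st()"
```

```text
{'clock': 19.4, 'joint_pos': [-0.1306, 0.2204, -0.2593, 1.0903, 0.0047, 1.461], 'tcp_pos': [0.509, 0.0154, 0.133], 'orientation': [-0.0023, 0.9999, -0.0104, 0.0007], 'wrist_force': [-1.8091, 7.518, 6.7006], 'ft_torque': [1.4482, 0.1565, 0.0748], 'finger_gap': 0.0367} yaw -0.021
```

Torque rose to 1.2 N m at the stop, then the pads slipped on the knob. I'll release, check the knob and regrip for a final gentle check.

Request:
servo_tool --targets '[{"xyz": [0,0,0],"twist": [0,0,0],"jaw": 1},{"xyz": [0,0,0],"twist": [0,0,0],"jaw": 1},{"xyz": [0,0,0],"twist": [0,0,0],"jaw": 1},{"xyz": [0,0,0],"twist": [0,0,-0.1],"jaw": 1},{"xyz": [0,0,0],"twist": [0,0,-0.2],"jaw": 1},{"xyz": [0,0,0],"twist": [0,0,-0.3],"jaw": 1},{"xyz": [0,0,0],"twist": [0,0,-0.4],"jaw": 1},{"xyz": [0,0,0],"twist": [0,0,-0.5],"jaw": 1},{"xyz": [0,0,0],"twist": [0,0,-0.5],"jaw": 1}]'

```text
clock: 20.15
tcp_pos: [0.5089, 0.0128, 0.132]
orientation: [0.0, 0.971, 0.24, -0.0]
wrist_force: [-0.2, -1.3, -0.3]
finger_gap: 0.0849
```

```bash
python3 - <<'E'
from h import *
s,M=st()
c=cam("wrist"); p=cloud(c); q=p.reshape(-1,3)
m=(q[:,2]>.174)&(q[:,2]<.195)&(np.hypot(q[:,0]-.5087,q[:,1]-.0127)<.03)
(x,y),r=cv2.minEnclosingCircle(q[m][:,:2].astype(np.float32)); print("knob",m.sum(),x,y,r,np.median(q[m][:,2]))
print((M.T@np.array([x-s["tcp_pos"][0],y-s["tcp_pos"][1],0])).round(4)); save(c,"w4.png")
E
```

```text
{'clock': 20.15, 'joint_pos': [-0.1324, 0.2219, -0.26, 1.089, -0.0003, 0.9537], 'tcp_pos': [0.5089, 0.0128, 0.132], 'orientation': [0.0001, 0.9708, 0.24, -0.0001], 'wrist_force': [-0.2092, -1.3248, -0.3312], 'ft_torque': [0.0056, 0.0092, -0.043], 'finger_gap': 0.0849} yaw 0.485
knob 6266 0.5093561410903931 0.0136725390329957 0.020417330786585808 0.18101929185229798
[ 0.0008 -0.0005 -0.    ]
```

View pics/w4.png

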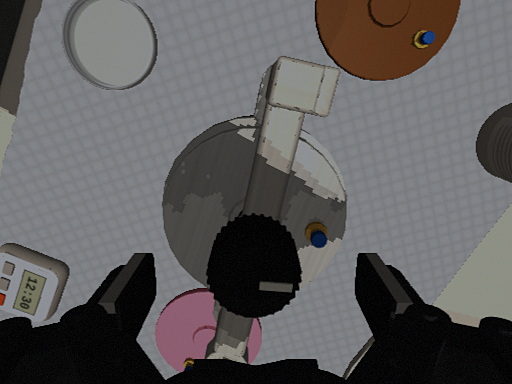

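The bar runs under the keeper at (305,85), the lid is seated, and the knob top is at 181.0 mm against a nominal 180.5 at the stop. One more regrip to verify it's tight, in small steps.

Request:
servo_tool --targets '[{"xyz": [0.0004,-0.0003,0],"twist": [0,0,0],"jaw": 0.5},{"xyz": [0.0004,-0.0003,0],"twist": [0,0,0],"jaw": 0.2},{"xyz": [0.0004,-0.0003,0],"twist": [0,0,0],"jaw": 0.2},{"xyz": [0.0004,-0.0003,0],"twist": [0,0,0],"jaw": 0.2},{"xyz": [0.0004,-0.0003,0],"twist": [0,0,0],"jaw": 0.2},{"xyz": [0.0004,-0.0003,0],"twist": [0,0,0],"jaw": 0.2},{"xyz": [0.0004,-0.0003,0],"twist": [0,0,0.04],"jaw": 0.2},{"xyz": [0.0004,-0.0003,0],"twist": [0,0,0.08],"jaw": 0.2}]' --squeeze 90

```text
clock: 20.87
tcp_pos: [0.5084, 0.0132, 0.1328]
orientation: [0.0, 0.98, 0.199, -0.0]
wrist_force: [-2.9, -1.4, 5.2]
finger_gap: 0.0364
```

```bash
python3 -c "
from h import *
st()"
```

```text
{'clock': 20.8667, 'joint_pos': [-0.1313, 0.2209, -0.2592, 1.0911, -0.0012, 1.0397], 'tcp_pos': [0.5084, 0.0132, 0.1328], 'orientation': [0.0005, 0.9801, 0.1986, -0.0004], 'wrist_force': [-2.9156, -1.3904, 5.1827], 'ft_torque': [-0.2709, 0.5342, 0.5049], 'finger_gap': 0.0364} yaw 0.4
```

Request:
servo_tool --targets '[{"xyz": [0,0,0],"twist": [0,0,0.03],"jaw": 0.2},{"xyz": [0,0,0],"twist": [0,0,0.06],"jaw": 0.2},{"xyz": [0,0,0],"twist": [0,0,0.06],"jaw": 0.2}]'

```text
clock: 21.12
tcp_pos: [0.5085, 0.0133, 0.1327]
orientation: [0.001, 0.985, 0.171, -0.0]
wrist_force: [-3.7, -2.9, 5.6]
finger_gap: 0.0364
```

```bash
python3 -c "
from h import *
st()"
```

```text
{'clock': 21.1167, 'joint_pos': [-0.1309, 0.221, -0.2592, 1.0909, -0.0014, 1.0962], 'tcp_pos': [0.5085, 0.0133, 0.1327], 'orientation': [0.0006, 0.9853, 0.171, -0.0003], 'wrist_force': [-3.6868, -2.9096, 5.6094], 'ft_torque': [-0.4119, 0.7214, 1.4764], 'finger_gap': 0.0364} yaw 0.344
```

Torque climbs straight to 1.5 N m over 0.06 rad, so the knob is hard against its stop. I'll release and rise clear.

Request:
servo_tool --targets '[{"xyz": [0,0,0],"twist": [0,0,0],"jaw": 1},{"xyz": [0,0,0],"twist": [0,0,0],"jaw": 1},{"xyz": [0,0,0],"twist": [0,0,0],"jaw": 1},{"xyz": [0,0,0],"twist": [0,0,0],"jaw": 1},{"xyz": [0,0,-0.03],"twist": [0,0,0],"jaw": 1},{"xyz": [0,0,-0.06],"twist": [0,0,0],"jaw": 1},{"xyz": [0,0,-0.09],"twist": [0,0,0],"jaw": 1},{"xyz": [0,0,-0.12],"twist": [0,0,0],"jaw": 1},{"xyz": [0,0,-0.14],"twist": [0,0,0],"jaw": 1},{"xyz": [0,0,-0.14],"twist": [0,0,0],"jaw": 1}]'

```text
clock: 21.95
tcp_pos: [0.5114, 0.0134, 0.277]
orientation: [0.001, 0.985, 0.17, 0.004]
wrist_force: [-0.0, -0.5, -0.4]
finger_gap: 0.0857
```

```bash
python3 - <<'E'
from h import *
s,M=st()
c=cam("wrist"); q=cloud(c).reshape(-1,3)
m=(q[:,2]>.174)&(q[:,2]<.195)&(np.hypot(q[:,0]-.5087,q[:,1]-.0127)<.03)
(x,y),r=cv2.minEnclosingCircle(q[m][:,:2].astype(np.float32)); print("knob",m.sum(),x,y,r,np.median(q[m][:,2]))
m=(abs(q[:,2]-.114)<.004)&(np.hypot(q[:,0]-.5087,q[:,1]-.0127)<.05); A=np.c_[q[m][:,:2],np.ones(m.sum())]; print("lid plane",np.linalg.lstsq(A,q[m][:,2],rcond=None)[0][:2],np.median(q[m][:,2]))
d=cam("side"); a=cam("scene")
f=lambda c,u,v,n:cv2.resize(c["color"][v:v+n,u:u+n,::-1],(300,300),interpolation=cv2.INTER_CUBIC)
cv2.imwrite("pics/f.png",np.hstack([cv2.resize(c["color"][:,:,::-1],(400,300)),f(a,210,160,90)]))
E
```

```text
{'clock': 21.95, 'joint_pos': [-0.131, 0.1709, 0.0343, 1.4261, 0.0002, 1.0979], 'tcp_pos': [0.5114, 0.0134, 0.277], 'orientation': [0.0011, 0.9854, 0.1701, 0.0039], 'wrist_force': [-0.0291, -0.5454, -0.3895], 'ft_torque': [0.045, -0.0407, -0.0434], 'finger_gap': 0.0857} yaw 0.342
knob 1712 0.5094362497329712 0.01370194461196661 0.020039625465869904 0.18101676401262248
lid plane [-0.00025338 -0.00103026] 0.11470453901280508
```

View pics/f.png

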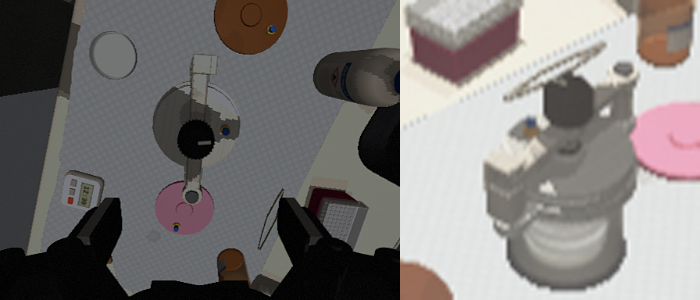

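The bridge lies across the lid with its end in the keeper at (205,62). The knob is over the jar axis at (197,138), the lid is flat, and the surrounding things are undisturbed. Handing in.

```bash
python3 -c "
from h import *
print(env.hand_in())"
```

```text
the job is handed in; nothing more can be done
None
```

I swung the bridge home into the keeper, screwed the knob down to its stop in two strokes with a regrip, and handed the job in at about 22 s. The hand-in gives no verdict, so what follows is from my own checks.

- **Bridge:** with it closed, 4.5 mm more push moved it only 0.3 mm while the force rose to 16 N. The pictures show the bar end inside the keeper.
- **Knob:** after a fresh regrip, torque rose straight to about 1.5 N m over 0.06 rad, so it is hard against its stop. Its top measures 181.0 mm, against a nominal 180.5 mm at the stop and within the camera's 2 mm.
- **Lid and bench:** the lid is flat, with its top at 114.7 mm (nominal 114). The bench items in the last picture looked undisturbed, but I did not measure them. The marker, tape roll and most of the spatula were out of that view.
- **Robot:** the arm is raised clear and touching nothing.

Three things did not go cleanly:

- **First grip:** the fingertips came down on top of the knob with about 10 N. In the camera they stood about 26 mm farther back than the stated tool point, so I gripped 18 mm lower.
- **At the stop:** the pads slipped once on the knob before I regripped to check it.
- **Refused calls:** three move calls were refused because they lacked jaw values; no motion resulted.

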